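# Hold the spring clip open around the price card's edge

## Task

Take the black spring clip lying on the checkout counter by its two tails, squeeze it wide open, and hold it gaping around one upright side edge of the tall price card, about half-way up and square to the card, with the card's edge well inside the mouth but touched by neither jaw, so that the cashier can slip a voucher in beside the card before it is clipped. Do not push the card stand about, leave the other card stand and the goods where they are, and finish while still holding the clip open there: do not let it close or put it down.

Things in the scene. Friction and masses are not known exactly. Their poses are not given: they have to be found in the camera images.
- clip: black plastic spring clip like a big clothes-peg, 44 g, 44 mm wide, 103 mm long, lying on its side, pivot pin upright. This is its half on the +y side, the other mirrors it. Origin: on the pivot axis at the underside (the clip fills z 0 to 44 mm). Closed, x runs along the centreline: jaw tips meet at x = +50 mm, the tails end at x = -52 mm. Both halves turn about the pivot, one joint
- clip_tails (a point): between the tails, 40 mm behind the pivot, 22 mm up: pinch here across y. Tails: flat plates 3 mm thick, free from x = -52 to -6; closed they slant out 0.32 rad each, 51 mm apart outside at the ends, 20 near the pivot; at the stop parallel, 16 mm apart outside. Pinch force 5 N at first, 10 N at the stop; 20 to 25 N holds firmly. While they close, pivot and jaws slip forwards 3 to 6 mm in the fingers
- clip_mouth (a point): on the closed clip's centreline 25 mm in front of the pivot, 22 mm up, fixed to the +y half. Closed jaws: tips 12 mm thick together, 20 mm near the pivot. Each half turns up to 0.32 rad: at the stop the mouth gapes evenly about the centreline (square to the parallel tails), 32 mm at the tips, 20 mm here; its throat begins 5 mm in front of the pivot
- clip_half_pivot (a point): frame of the clip's other half (the -y one): on the pivot axis at the underside, axes equal to those of clip when closed. The centreline is always midway between the x axes of the two halves
- clip_half (a joint): opening angle of the clip, rad: 0 closed, 0.64 squeezed to its stop; a spring snaps it shut when let go
- sign: tall (portrait) price card on a loose stand, 0.6 kg: stiff white card 105 mm wide (y), 3 mm thick (x), 148 mm tall, from 12 to 160 mm above the counter, upright in a steel foot 75 (x) by 95 (y) by 10 mm with two grips reaching 28 mm up at the card's lower middle. Origin: centre of the foot's underside. Side edges at y = -52.5 and +52.5 mm are free. Same print as the wide card; only shape differs
- edge_right (a point): middle of the tall card's side edge on its -y side, 86 mm above the counter; axes as sign (the card reaches from here to +y)
- edge_left (a point): middle of the tall card's side edge on its +y side, 86 mm above the counter; axes as sign (the card reaches from here to -y)
- wide_sign: the wide (landscape) price card on a like stand, a bystander: card 148 mm wide (along y), 105 mm tall, top 117 mm above the counter; the two stands may have changed places. Origin: centre of the foot's underside
- punnet: clear punnet of strawberries, a bystander: 124 mm (x) by 186 mm (y) by 81 mm tall; origin at the centre of its underside
- jar: jar, a bystander: 66 mm across, 85 mm tall; origin at the centre of its underside
- carton: flat cardboard carton, a bystander: 110 mm (x) by 160 mm (y) by 45 mm tall; origin at the centre of its underside
There are look-alikes about, which are no part of the job. What is shaped like the clip but red or yellow is not meant.

How it is judged:
By the outcome, as a careful person would: the job done as asked, in the order asked, and still so for the second after the job is handed in, while the arm keeps its last pose, push and grip.
It also fails if it takes over 35 s, if anything falls off the work surface, if the arm or the gripper's body presses on something with over 40 N, if the wrist force passes 120 N, or if a joint passes its speed limit or range.

## Robot

A 7-joint arm with a two-finger parallel gripper is mounted at the origin on the work surface. World frame = base frame: x ahead of the robot, y to its left, z up, the work surface at z = 0. Lengths are in m, angles in rad, forces in N, time in s.
With the tool pointing down it reaches from about 0.35 to 0.9 m from the base axis. Payload 8.1 kg.
Tool frame: the origin (TCP) lies midway between the tips of the shut fingers; the grasp point (between the pads) lies 19 mm behind it; z points along the fingers, y is the direction in which the jaws open and shut (so a half turn about z gives the same grasp; the last joint's range is limited). The gripper opens to 92 mm and grips with 3 to 60 N. Pads are 19 mm wide; open, the fingers measure 130 mm over their backs; the gripper's body (75 mm by 190 mm) begins 47 mm behind the grasp point.
Start: joints at [-1.278, 0.434, 0.025, 1.573, -0.012, 1.134, -0.075], TCP at [0.241, 0.577, 0.227] pointing down, gripper open.
Joint ranges: [-2.62, 2.62], [-0.44, 2.09], [-1.27, 1.32], [0.08, 2.57], [-1.32, 4.46], [0.12, 2], [-2.74, 2.74]. Speed limits (rad/s): [2.22, 2.22, 3.01, 3.01, 3.14, 3.14, 3.14].

## Interface

Orientations are given as a rotation vector (axis times angle).
In Python, from cell import arm gives the robot as it stands. The module is installed in compiled form; this text tells all that it offers.
- The arm moves only by the tool jog_arm, never from a script. Its argument "increments" is a list of rows, each an object with "slide": the shift along the tool's x, y, z in mm, a list of three; "roll": the turn about the tool's z in rad; "gripper": the opening, from 0 (shut) to 1 (fully open). In form: [{"slide": [x, y, z], "roll": roll, "gripper": gripper}, ...]. A call has exactly 10 rows; each row is the pose to reach, as a shift and turn from the pose commanded when the call began, along the tool's axes at that moment; what a row does not reach only later rows make up. A row lasts 1/12 s, in which the tool goes at most 41.7 mm and 7.16 degrees, less where a joint would pass 70% of its speed; a pose out of reach is approached as far as the arm can. A call with a gripper value outside its range is refused whole. The fingers move at their own pace and stop on an object; "newtons" is the grip in N (left out, the last holds). Time passes only in rows, so rows that repeat a pose let the fingers close, or fill a call up. It gives the time, the measured TCP pose, the force and the opening at its end, in the units of the state.
- arm.observe(): the state, without advancing time (a new reading comes with each control period).
- arm.get_image(name): name is "scene" or "top"; returns a dict with "frame" (420x560x3 uint8, blue, green, red), "depth" (420x560 float32, m along the optical axis (not along the pixel's ray), 0 where there is no reading), "intrinsics" (3x3 intrinsics, pixels), "R" (3x3) and "t" (3): a world point X has camera coordinates R X + t. Camera axes: x right, y down, z forward; pixel columns grow to the right and rows downward; lengths in m; the calibration is good to about 2 mm. A picture is of the moment at which its call begins.
- arm.sign_off(): hands the job in, once; it reports no verdict.
The state is a dict: "clock": time; "joints": joint angles; "dq": joint speeds; "joint_efforts": joint torques, N m; "position": TCP position; "ee_rot": TCP orientation; "force": force on the tool from outside, world axes, zero at the start; "ft_torque": the same for the moment, N m; "width": opening from 0.0 (shut) to 1.0 (fully open).
Only numpy, scipy, OpenCV 4.12 (cv2) and the standard library are available. Lean on these libraries where they do the work, as an engineer would, in place of code of your own. Each camera call takes 0.05 s, during which the arm holds its last target.

## Working session

There is one attempt and no reset: what is moved stays moved. The work goes in short steps, Python scripts to look and compute and a tool call to move; the robot and the scene stay as the last step left them, time stands still between calls to the robot, and variables do not carry over. Pictures are saved under pics/ and viewed, and the job is handed in when it is done.

Besides the shell and the picture viewer there is one more tool, called after "Emit:" by a JSON object that holds its "op" and its "data", one argument or row to a line. jog_arm: Moves the arm, as the interface text tells. Its arguments: {"type":"object","properties":{"increments":{"type":"array"},"newtons":{"type":"number"}},"required":["increments"]}

```bash
mkdir -p pics; cat > h.py <<'E'
import numpy as np, cv2
from cell import arm
from scipy.spatial.transform import Rotation as Ro
def grab(n):
    d=arm.get_image(n); np.savez('%s.npz'%n,**d); return d
def load(n): return dict(np.load('%s.npz'%n))
def pix2z(d,u,v,z):
    K,R,t=d['intrinsics'],d['R'],d['t']
    r=R.T@np.linalg.inv(K)@np.array([u,v,1.]); c=-R.T@t
    return c+r*(z-c[2])/r[2]
def proj(d,X):
    p=d['intrinsics']@(d['R']@np.asarray(X,float)+d['t']); return p[:2]/p[2]
def cloud(d):
    Z=d['depth'];v,u=np.mgrid[:Z.shape[0],:Z.shape[1]]
    p=np.stack([u*Z,v*Z,Z],-1)@np.linalg.inv(d['intrinsics']).T
    return (p-d['t'])@d['R']
E
python3 - <<'E'
from h import *
s=arm.observe(); print(s)
for n in('scene','top'):
    d=grab(n); cv2.imwrite('pics/%s0.png'%n,d['frame']); print(n,-d['R'].T@d['t'],d['R'])
E
```

```text
{'clock': 0.0, 'joints': array([-1.27759521,  0.43521437,  0.02495871,  1.57411372, -0.0115607 ,
        1.13400962, -0.0751027 ]), 'dq': array([ 8.36820326e-04, -7.54910549e-04,  5.16869428e-04, -9.37438616e-04,
        8.36888966e-04, -1.09482056e-03, -9.55372027e-05]), 'joint_efforts': array([ 7.83546857e-04, -6.67857957e+01,  9.85439681e-01, -3.14463401e+01,
       -6.04819693e-02,  4.26864345e-02,  1.39133017e-04]), 'position': array([0.24082316, 0.57617077, 0.22594375]), 'ee_rot': array([-6.17710864e-01, -3.08011993e+00,  2.50473239e-03]), 'force': array([-0.3253313 ,  0.23763412, -0.19828475]), 'ft_torque': array([-0.06010978, -0.03312486,  0.01358219]), 'width': 0.9988450129558776}
scene [ 1.33679881 -0.2058075   0.92999392] [[ 0.17903364  0.98383168 -0.00470965]
 [ 0.70605827 -0.1318163  -0.69577739]
 [-0.68514865  0.12124227 -0.71824205]]
top [ 0.40953606 -0.05691698  0.86643043] [[-0.01949233 -0.99970687  0.01436025]
 [-0.98993161  0.01728371 -0.14048729]
 [ 0.14019791 -0.01695409 -0.98997833]]
```

View pics/scene0.png

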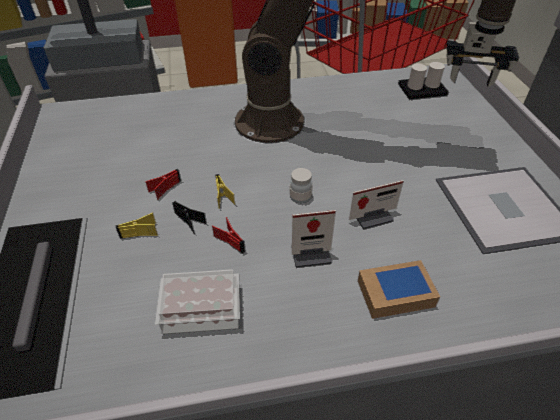

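View pics/top0.png

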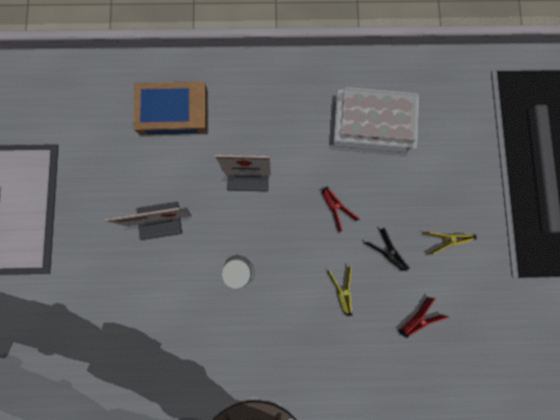

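The top view shows five clips: red (338,208), black (388,250), yellow (450,240), yellow (343,290) and red (423,317). Only the black one fits, and it's at (187,215) in the scene view. The tall card is at scene (313,235), top (245,170). The wide card is at scene (377,203).

```bash
python3 - <<'E'
from h import *
d=load('top'); a=cv2.resize(d['frame'][215:285,345:425],None,fx=5,fy=5,interpolation=cv2.INTER_CUBIC)
b=cv2.resize(d['frame'][140:210,205:285],None,fx=5,fy=5,interpolation=cv2.INTER_CUBIC)
s=load('scene'); c=cv2.resize(s['frame'][190:250,160:220],None,fx=5,fy=5)[:250,:400]
c=cv2.resize(s['frame'][195:240,160:240],None,fx=5,fy=5,interpolation=cv2.INTER_CUBIC)
e=cv2.resize(s['frame'][205:275,280:360],None,fx=3.2,fy=3.2,interpolation=cv2.INTER_CUBIC)
e=cv2.copyMakeBorder(e[:225],0,max(0,225-e.shape[0]),0,400-e.shape[1],cv2.BORDER_CONSTANT)
cv2.imwrite('pics/crop1.png',np.vstack([np.hstack([a,b]),np.hstack([c,e])]))
P=cloud(d);m=d['depth']>0
f=d['frame'].astype(int)
blk=(f.max(2)<50)&m&(P[...,2]>0.012)
n,l,st,ce=cv2.connectedComponentsWithStats(blk.astype(np.uint8))
for i in range(1,n):
    if st[i,4]>40:
        q=P[l==i]; print(st[i],q.mean(0),np.percentile(q[:,2],[5,50,95]))
print(P[120,100:110,2][:3],P[250,388],P[170,245])
E
```

```text
[530 105  25 128 709] [ 0.61552537 -0.66863518  0.02102704] [0.0128498  0.02118985 0.02865425]
[180 129  19   4  57] [0.7199724  0.13692628 0.02276767] [0.0124861  0.02257858 0.0328062 ]
[144 130  35   4  96] [0.71927108 0.20498708 0.02234752] [0.01328377 0.02181507 0.03213642]
[233 167  26   4  50] [0.61725205 0.00236274 0.06542492] [0.05662659 0.06688554 0.07606375]
[367 229  42  41 327] [ 0.43172699 -0.31074789  0.03037204] [0.01366543 0.03214347 0.04408665]
[414 298  18  21  85] [ 0.31178495 -0.37663815  0.02271992] [0.01307053 0.02235612 0.0326346 ]
[246 407  35  13 122] [ 0.09639096 -0.0214875   0.01480116] [0.01217629 0.01325386 0.02415132]
[216 410  21  10  67] [0.09680033 0.05161666 0.01502426] [0.0121896  0.01320362 0.02247079]
[-0.00230207 -0.00402929 -0.00215904] [ 0.43774986 -0.31010518  0.01101443] [0.61759764 0.00705776 0.04988328]
```

View pics/crop1.png

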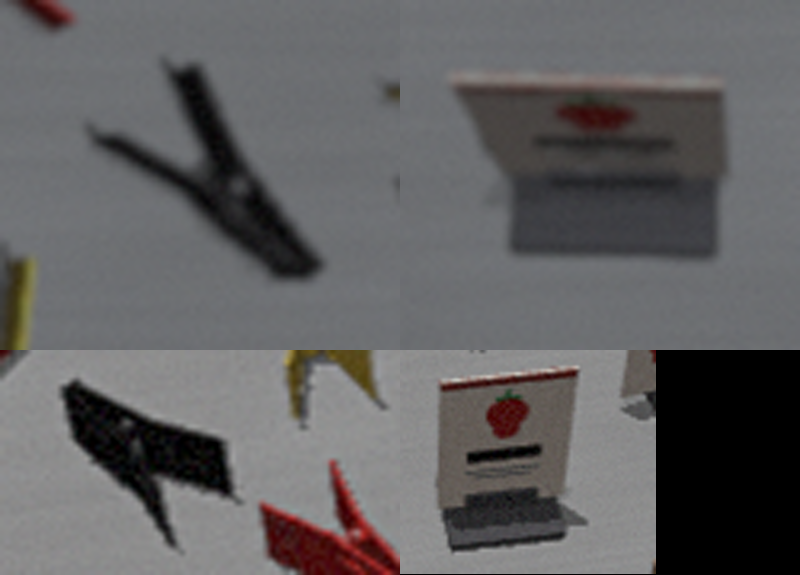

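```bash
python3 - <<'E'
from h import *
for n,w in(('top',(360,225,52,50)),('scene',(165,195,50,45))):
    d=load(n);P=cloud(d);f=d['frame'].astype(int)
    x,y,W,H=w
    m=np.zeros(f.shape[:2],bool);m[y:y+H,x:x+W]=True
    m&=(f.max(2)<60)&(d['depth']>0)&(P[...,2]>.005)
    top=m&(P[...,2]>0.036)
    q=P[top]; print(n,m.sum(),top.sum(),np.round(np.percentile(P[m][:,2],[50,90,99]),4))
    c=q[:,:2].mean(0);u,s,vt=np.linalg.svd(q[:,:2]-c);print('axis',c,vt[0],np.degrees(np.arctan2(vt[0,1],vt[0,0])))
    # canvas world crop
    can=np.full((500,500,3),255,np.uint8)
    for p in P[m]:
        a=int((p[0]-.37)/.13*500);b=int((-.24-p[1])/.13*500)
        if 0<=a<500 and 0<=b<500: cv2.circle(can,(b,499-a),4,(0,0,255) if p[2]>.036 else (200,200,200),-1)
    cv2.imwrite('pics/can_%s.png'%n,can)
a=np.hstack([cv2.imread('pics/can_top.png'),cv2.imread('pics/can_scene.png')]);cv2.imwrite('pics/can.png',cv2.resize(a,(800,400)))
# yaw
s=arm.observe();R=Ro.from_rotvec(s['ee_rot']).as_matrix();print(R.round(3))
E
```

```text
top 433 143 [0.0302 0.0427 0.0454]
axis [ 0.42725695 -0.31261013] [-0.78620563 -0.61796497] -141.83232202256255
scene 389 130 [0.0295 0.0428 0.0457]
axis [ 0.43615888 -0.30652359] [0.70292551 0.71126347] 45.33780792750873
[[-0.923  0.386 -0.   ]
 [ 0.386  0.923 -0.001]
 [-0.    -0.001 -1.   ]]
```

View pics/can.png

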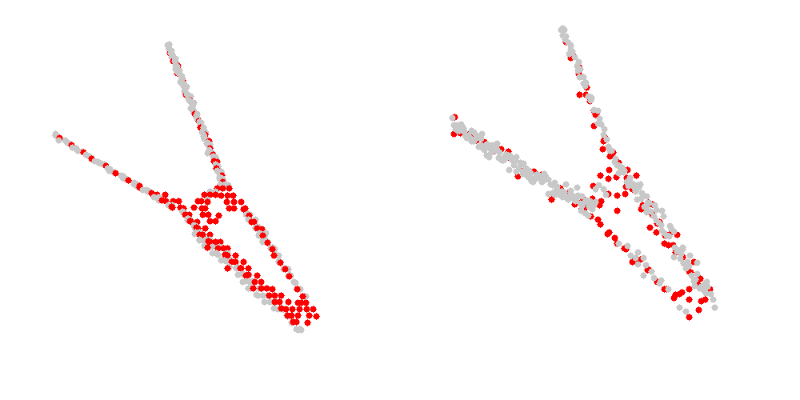

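```bash
python3 - <<'E'
from h import *
cs=[]
for n in('top','scene'):
    d=load(n);P=cloud(d);m=(d['depth']>0)
    can=np.full((440,400,3),255,np.uint8) # x .40..0.84? y .3..-.1
    sel=m&(P[...,2]>.006)&(P[...,0]>.38)&(P[...,0]<.82)&(P[...,1]<.32)&(P[...,1]>-.08)
    for p in P[sel]:
        a=int((p[0]-.38)*1000);b=int((.32-p[1])*1000)
        z=p[2]; col=(180,180,180) if z<.04 else ((0,180,0) if z<.08 else ((0,0,255) if z<.12 else (255,0,0)))
        if z<.19: cv2.circle(can,(b,439-a),2,col,-1)
    cs.append(can)
    for nm,lo,hi,xr,yr in(('tall',.05,.165,(.57,.67),(-.08,.09)),('tall-hi',.13,.165,(.57,.67),(-.08,.09)),('wide',.05,.12,(.45,.6),(.07,.3))):
        q=P[m&(P[...,2]>lo)&(P[...,2]<hi)&(P[...,0]>xr[0])&(P[...,0]<xr[1])&(P[...,1]>yr[0])&(P[...,1]<yr[1])]
        if len(q)<20: continue
        c=np.median(q[:,:2],0);q2=q[np.linalg.norm(q[:,:2]-c,axis=1)<.09]
        vx,vy,x0,y0=cv2.fitLine(q2[:,:2].astype(np.float32),cv2.DIST_HUBER,0,.01,.01).ravel()
        if vy<0: vx,vy=-vx,-vy
        t=(q2[:,:2]-[x0,y0])@[vx,vy]; r=(q2[:,:2]-[x0,y0])@[-vy,vx]
        lo_,hi_=np.percentile(t,[1,99]); ends=[np.round([x0+k*vx,y0+k*vy],4) for k in(lo_,hi_)]
        print(n,nm,len(q2),'yaw of card dir-90deg',np.degrees(np.arctan2(-vx,vy)).round(2),'ends',ends,'len',hi_-lo_,'rms',r.std(),'zmax',np.percentile(q2[:,2],99))
cv2.imwrite('pics/cards.png',np.hstack(cs))
E
```

```text
top tall 803 yaw of card dir-90deg -2.18 ends [array([ 0.6154, -0.0476]), array([0.6193, 0.0554])] len 0.10304735529125451 rms 0.000739844738024634 zmax 0.16074616088260166
top tall-hi 309 yaw of card dir-90deg -2.21 ends [array([ 0.6153, -0.0474]), array([0.6193, 0.0557])] len 0.10314328544310798 rms 0.0010271511098721281 zmax 0.1611865556530393
top wide 532 yaw of card dir-90deg 7.86 ends [array([0.5242, 0.1335]), array([0.5043, 0.2776])] len 0.14545167474109866 rms 0.0009072425878909574 zmax 0.1175661959975881
scene tall 1292 yaw of card dir-90deg -2.27 ends [array([ 0.6197, -0.045 ]), array([0.6238, 0.0583])] len 0.10339189247596454 rms 0.0014096141771762925 zmax 0.16055951513617248
scene tall-hi 412 yaw of card dir-90deg -2.44 ends [array([ 0.6195, -0.0452]), array([0.6239, 0.0578])] len 0.1030226582244928 rms 0.001565964041415658 zmax 0.1616963098073409
scene wide 885 yaw of card dir-90deg 8.11 ends [array([0.5288, 0.1374]), array([0.508 , 0.2832])] len 0.14725359696486576 rms 0.0015289547099215485 zmax 0.1178494862375126
```

View pics/cards.png

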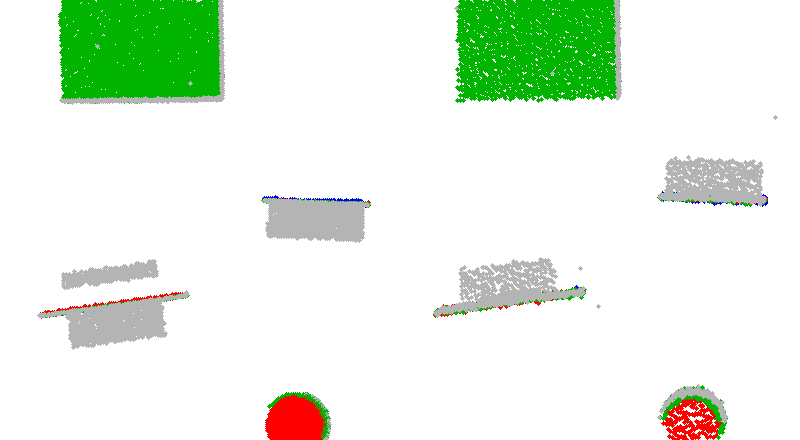

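```bash
python3 - <<'E'
from h import *
d=load('top');im=d['frame'].copy()
im=cv2.resize(im[150:350,280:480],None,fx=3,fy=3,interpolation=cv2.INTER_CUBIC)
g=np.array([.466,-.2825]);u=np.array([.760,.649]);p=np.array([-.649,.760])
def dr(pts,z,c):
    q=np.array([(proj(d,[*x,z])-[280,150])*3 for x in pts]).astype(int);cv2.polylines(im,[q],True,c,1)
for s in(1,-1):
    for z,c in((.002,(0,255,0)),(.044,(255,255,0))):
        dr([g+s*p*a*1e-3+u*b*1e-3 for a,b in((35,-11),(55,-11),(55,11),(35,11))],z,c)
dr([g,g-u*.04,g-u*.09],.044,(255,0,255))
cv2.imwrite('pics/plan.png',im)
s=arm.observe();R=Ro.from_rotvec(s['ee_rot']).as_matrix()
print('tool-frame shift mm',R.T@(np.array([.466,-.2825,.12])-s['position'])*1e3)
ang=np.degrees(np.arctan2(R[1,1],R[0,1]));print('y ang',ang,'clip tgt -49.5')
E
```

```text
tool-frame shift mm [-538.86347321 -705.3295767   107.12189876]
y ang 67.31626668878953 clip tgt -49.5
```

View pics/plan.png

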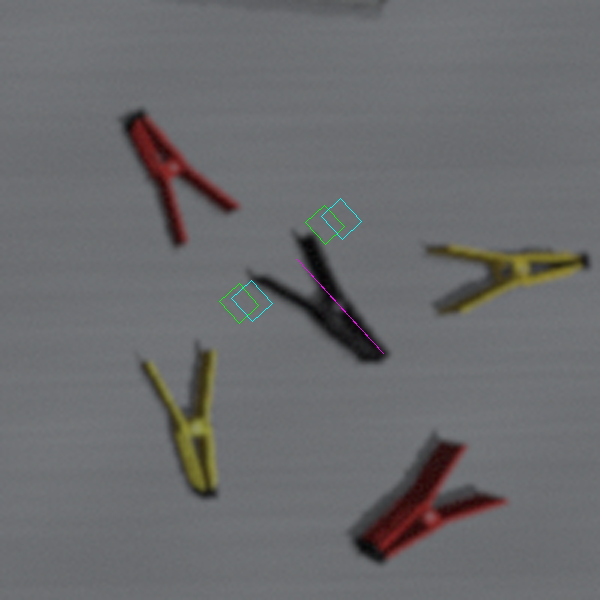

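```bash
python3 - <<'E'
from h import *
d=load('top')
for n in('top','scene'):
    d=load(n)
    im=cv2.resize(d['frame'][210:290,350:430] if n=='top' else d['frame'][190:250,160:220],(600,600),interpolation=cv2.INTER_CUBIC)
    o,k=((350,210),7.5) if n=='top' else ((160,190),10)
    for X,c in(((.489,-.2945),(0,255,0)),((.4575,-.258),(0,255,255)),((.400,-.338),(255,0,255)),((.4355,-.3085),(255,255,0)),((.466,-.2825),(0,0,255))):
        for z in(0,.044):
            q=((proj(d,[*X,z])-o+.5)*k).astype(int); cv2.circle(im,tuple(int(v) for v in q),5 if z else 3,c,2 if z else -1)
    cv2.imwrite('pics/chk_%s.png'%n,im)
a=np.hstack([cv2.imread('pics/chk_%s.png'%n) for n in('top','scene')]);cv2.imwrite('pics/chk.png',cv2.resize(a,(800,400)))
E
```

```text
(no output)
```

View pics/chk.png

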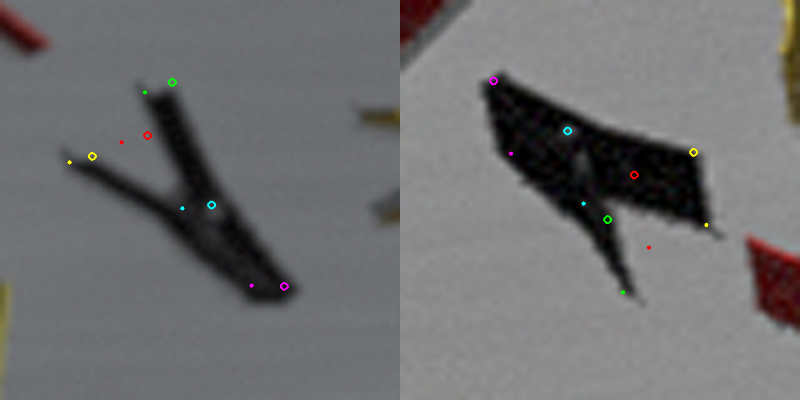

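Emit:
{"op": "jog_arm", "data": {
  "increments": [
    {"slide":[-10,-14,0],"roll":0.03,"gripper":0.8},
    {"slide":[-30,-40,0],"roll":0.1,"gripper":0.8},
    {"slide":[-54,-72,0],"roll":0.2,"gripper":0.8},
    {"slide":[-78,-104,0],"roll":0.3,"gripper":0.8},
    {"slide":[-102,-136,0],"roll":0.4,"gripper":0.8},
    {"slide":[-126,-168,0],"roll":0.5,"gripper":0.8},
    {"slide":[-150,-200,0],"roll":0.6,"gripper":0.8},
    {"slide":[-174,-232,0],"roll":0.7,"gripper":0.8},
    {"slide":[-198,-264,0],"roll":0.8,"gripper":0.8},
    {"slide":[-222,-296,0],"roll":0.9,"gripper":0.8}
  ]
}}

```text
clock: 0.93
position: [0.3315, 0.2159, 0.2266]
ee_rot: [-1.902, -2.5, 0.0]
force: [1.9, 0.2, 0.2]
width: 0.8
```

```bash
cat >> h.py <<'E'
def togo(x,y,z,yang):
    s=arm.observe();R=Ro.from_rotvec(s['ee_rot']).as_matrix()
    a=np.degrees(np.arctan2(R[1,1],R[0,1]))
    print('t',s['clock'],'pos',s['position'].round(4),'yang',a.round(2),'tilt',R[2].round(4),'w',s['width'],'F',s['force'].round(1),'j',s['joints'].round(2))
    print('shift mm',(R.T@(np.array([x,y,z])-s['position'])*1e3).round(1),'roll',np.radians(-((yang-a+180)%360-180)).round(4))
E
python3 -c "
from h import *
togo(.466,-.2825,.16,-49.5)"
```

```text
t 0.9333 pos [0.3315 0.2159 0.2266] yang 15.48 tilt [ 3.e-04 -2.e-04 -1.e+00] w 0.7998646865330756 F [1.9 0.2 0.2] j [-1.    0.04  0.31  2.1  -0.02  1.   -0.42]
shift mm [-516.3   -3.4   66.4] roll 1.134
```

Emit:
{"op": "jog_arm", "data": {
  "increments": [
    {"slide":[-39,0,0],"roll":0.11,"gripper":0.8},
    {"slide":[-78,0,0],"roll":0.22,"gripper":0.8},
    {"slide":[-117,0,0],"roll":0.33,"gripper":0.8},
    {"slide":[-156,0,0],"roll":0.44,"gripper":0.8},
    {"slide":[-195,-1,5],"roll":0.55,"gripper":0.8},
    {"slide":[-234,-1,10],"roll":0.66,"gripper":0.8},
    {"slide":[-273,-1,15],"roll":0.77,"gripper":0.8},
    {"slide":[-312,-2,20],"roll":0.88,"gripper":0.8},
    {"slide":[-351,-2,25],"roll":0.99,"gripper":0.8},
    {"slide":[-390,-2,30],"roll":1.1,"gripper":0.8}
  ]
}}

```text
clock: 1.77
position: [0.4356, -0.1597, 0.1966]
ee_rot: [2.928, 1.137, 0.001]
force: [0.8, 0.9, -0.0]
width: 0.801
```

```bash
python3 -c "
from h import *
togo(.466,-.2825,.12,-49.5)"
```

```text
t 1.7667 pos [ 0.4356 -0.1597  0.1966] yang -47.55 tilt [ 5.e-04  2.e-04 -1.e+00] w 0.8007139319243074 F [ 0.8  0.9 -0. ] j [-0.41  0.24  0.8   2.04 -0.21  0.95 -0.34]
shift mm [-60.5 111.1  76.5] roll 0.034
```

Emit:
{"op": "jog_arm", "data": {
  "increments": [
    {"slide":[-15,28,15],"roll":0.01,"gripper":0.8},
    {"slide":[-30,56,30],"roll":0.02,"gripper":0.8},
    {"slide":[-45,84,45],"roll":0.03,"gripper":0.8},
    {"slide":[-55,102,58],"roll":0.034,"gripper":0.8},
    {"slide":[-60,110,66],"roll":0.034,"gripper":0.8},
    {"slide":[-60.5,111,72],"roll":0.034,"gripper":0.8},
    {"slide":[-60.5,111,76.5],"roll":0.034,"gripper":0.8},
    {"slide":[-60.5,111,76.5],"roll":0.034,"gripper":0.8},
    {"slide":[-60.5,111,76.5],"roll":0.034,"gripper":0.8},
    {"slide":[-60.5,111,76.5],"roll":0.034,"gripper":0.8}
  ]
}}

```text
clock: 2.6
position: [0.4669, -0.2795, 0.1208]
ee_rot: [-2.944, -1.097, -0.002]
force: [-1.0, -0.2, -0.2]
width: 0.799
```

```bash
python3 -c "
from h import *
togo(.466,-.2825,.004,-49.5)
a=cv2.resize(grab('scene')['frame'][150:270,130:250],(400,400));b=cv2.resize(grab('top')['frame'][190:290,330:430],(400,400))
cv2.imwrite('pics/above.png',np.hstack([b,a]))"
```

```text
t 2.6 pos [ 0.4669 -0.2795  0.1208] yang -49.14 tilt [ 9.e-04  2.e-04 -1.e+00] w 0.7991101662652317 F [-1.  -0.2 -0.2] j [-0.07  0.49  0.71  1.94 -0.42  0.86  0.01]
shift mm [ -2.8   1.6 116.8] roll 0.0064
```

View pics/above.png

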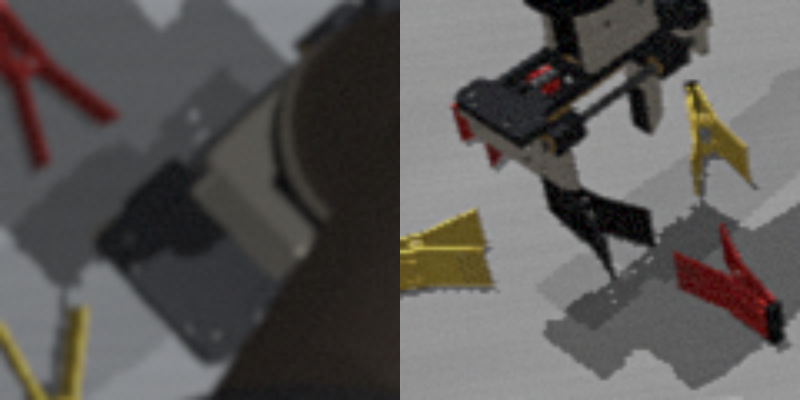

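The gripper hangs over the clip at (600,225) in the right-hand crop, and the red and yellow clips are clear of both fingers. Going down now.

```bash
python3 -c "
from h import *
togo(.466,-.2825,.0045,-49.5)"
```

```text
t 2.7 pos [ 0.467  -0.2798  0.1209] yang -49.15 tilt [ 1.e-03  6.e-04 -1.e+00] w 0.8008518614607056 F [ 0.  -0.5  0.6] j [-0.07  0.49  0.71  1.94 -0.42  0.86  0.01]
shift mm [ -2.7   1.3 116.4] roll 0.0061
```

Emit:
{"op": "jog_arm", "data": {
  "increments": [
    {"slide":[-2.7,1.3,15],"roll":0.006,"gripper":0.8},
    {"slide":[-2.7,1.3,35],"roll":0.006,"gripper":0.8},
    {"slide":[-2.7,1.3,55],"roll":0.006,"gripper":0.8},
    {"slide":[-2.7,1.3,72],"roll":0.006,"gripper":0.8},
    {"slide":[-2.7,1.3,86],"roll":0.006,"gripper":0.8},
    {"slide":[-2.7,1.3,97],"roll":0.006,"gripper":0.8},
    {"slide":[-2.7,1.3,105],"roll":0.006,"gripper":0.8},
    {"slide":[-2.7,1.3,111],"roll":0.006,"gripper":0.8},
    {"slide":[-2.7,1.3,115.5],"roll":0.006,"gripper":0.8},
    {"slide":[-2.7,1.3,115.5],"roll":0.006,"gripper":0.8}
  ]
}}

```text
clock: 3.53
position: [0.4653, -0.2831, 0.0044]
ee_rot: [-2.948, -1.086, 0.0]
force: [-0.1, -0.1, -0.1]
width: 0.799
```

```bash
python3 -c "
from h import *
togo(.466,-.2825,.0045,-49.5)
a=cv2.resize(grab('scene')['frame'][170:250,150:250],(800,640))[:600]
cv2.imwrite('pics/down.png',a)"
```

```text
t 3.5333 pos [ 0.4653 -0.2831  0.0044] yang -49.56 tilt [-1.e-04 -3.e-04 -1.e+00] w 0.7986010841093607 F [-0.1 -0.1 -0.1] j [ 0.05  0.66  0.56  2.01 -0.58  0.64  0.14]
shift mm [ 1.  -0.  -0.1] roll -0.001
```

View pics/down.png

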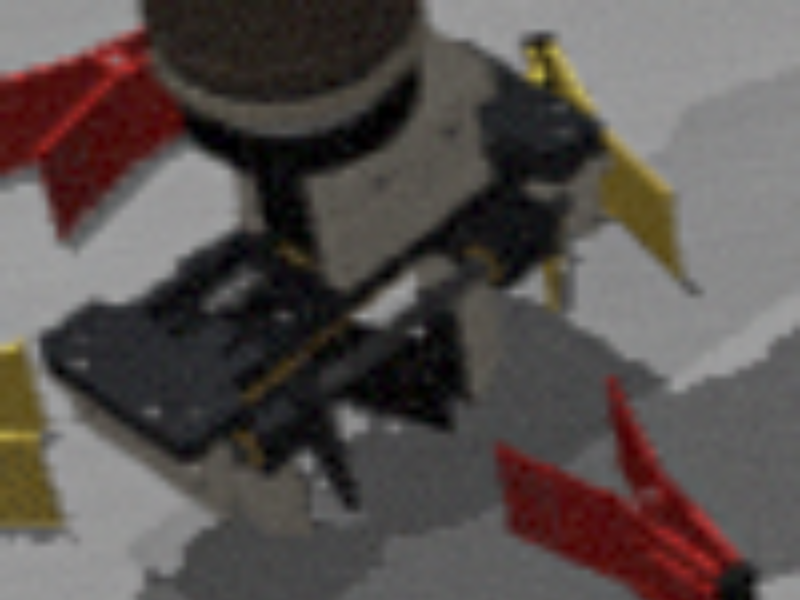

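Both tails, at (340,490) and (430,400), are between the fingers at (285,500) and (480,330). Squeezing.

Emit:
{"op": "jog_arm", "data": {
  "increments": [
    {"slide":[0,0,0],"roll":0,"gripper":0.5},
    {"slide":[0,0,0],"roll":0,"gripper":0.4},
    {"slide":[0,0,0],"roll":0,"gripper":0.3},
    {"slide":[0,0,0],"roll":0,"gripper":0.25},
    {"slide":[0,0,0],"roll":0,"gripper":0.2},
    {"slide":[0,0,0],"roll":0,"gripper":0.15},
    {"slide":[0,0,0],"roll":0,"gripper":0.1},
    {"slide":[0,0,0],"roll":0,"gripper":0.1},
    {"slide":[0,0,0],"roll":0,"gripper":0.1},
    {"slide":[0,0,0],"roll":0,"gripper":0.1}
  ],
  "newtons": 23
}}

```text
clock: 4.42
position: [0.4647, -0.2826, 0.0049]
ee_rot: [-2.946, -1.085, 0.0]
force: [-2.4, 2.6, 8.6]
width: 0.167
```

```bash
python3 -c "
from h import *
togo(.466,-.2825,.0045,-49.5)
a=cv2.resize(grab('scene')['frame'][170:250,150:250],(800,640))[:600]
cv2.imwrite('pics/grip.png',a)"
```

```text
t 4.4167 pos [ 0.4647 -0.2826  0.0049] yang -49.57 tilt [ 3.0e-04 -1.7e-03 -1.0e+00] w 0.1667745564707491 F [-2.4  2.6  8.6] j [ 0.05  0.66  0.56  2.01 -0.58  0.64  0.14]
shift mm [1.1 0.8 0.4] roll -0.0013
```

View pics/grip.png

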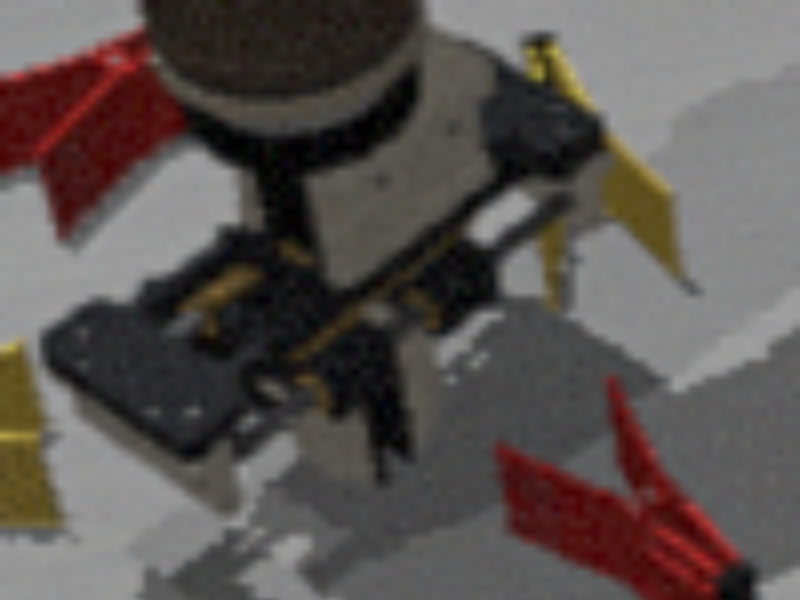

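Width is 0.167, about 15.4 mm, so the tails are at the stop. Lifting.

Emit:
{"op": "jog_arm", "data": {
  "increments": [
    {"slide":[0,0,-5],"roll":0,"gripper":0.1},
    {"slide":[0,0,-15],"roll":0,"gripper":0.1},
    {"slide":[0,0,-35],"roll":0,"gripper":0.1},
    {"slide":[0,0,-60],"roll":0,"gripper":0.1},
    {"slide":[0,0,-90],"roll":0,"gripper":0.1},
    {"slide":[0,0,-120],"roll":0,"gripper":0.1},
    {"slide":[0,0,-150],"roll":0,"gripper":0.1},
    {"slide":[0,0,-180],"roll":0,"gripper":0.1},
    {"slide":[0,0,-205],"roll":0,"gripper":0.1},
    {"slide":[0,0,-220],"roll":0,"gripper":0.1}
  ]
}}

```text
clock: 5.3
position: [0.4656, -0.2843, 0.2282]
ee_rot: [2.946, 1.083, 0.004]
force: [0.6, 0.4, -0.7]
width: 0.171
```

```bash
python3 -c "
from h import *
togo(.624,.20,.225,0)
a=cv2.resize(grab('scene')['frame'][90:250,100:300],(750,600))
cv2.imwrite('pics/lift.png',a)"
```

```text
t 5.3 pos [ 0.4656 -0.2843  0.2282] yang -49.62 tilt [ 0.0014  0.0031 -1.    ] w 0.17084370699824608 F [ 0.6  0.4 -0.7] j [-0.15  0.37  0.81  1.81 -0.3   1.08 -0.09]
shift mm [ 434.4 -266.3    3. ] roll -0.866
```

View pics/lift.png

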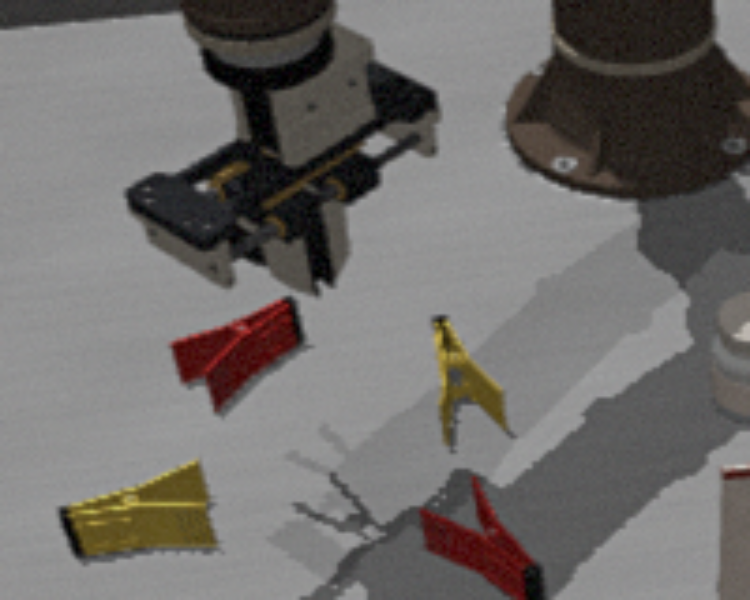

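Emit:
{"op": "jog_arm", "data": {
  "increments": [
    {"slide":[8,-5,0],"roll":-0.03,"gripper":0.1},
    {"slide":[24,-15,0],"roll":-0.1,"gripper":0.1},
    {"slide":[48,-30,0],"roll":-0.19,"gripper":0.1},
    {"slide":[77,-48,0],"roll":-0.28,"gripper":0.1},
    {"slide":[107,-66,0],"roll":-0.37,"gripper":0.1},
    {"slide":[137,-84,0],"roll":-0.46,"gripper":0.1},
    {"slide":[167,-102,0],"roll":-0.55,"gripper":0.1},
    {"slide":[197,-120,0],"roll":-0.64,"gripper":0.1},
    {"slide":[227,-139,0],"roll":-0.73,"gripper":0.1},
    {"slide":[257,-157,0],"roll":-0.82,"gripper":0.1}
  ]
}}

```text
clock: 6.18
position: [0.5583, 0.0056, 0.2237]
ee_rot: [-2.263, -2.177, 0.002]
force: [0.5, -0.5, 0.3]
width: 0.166
```

```bash
python3 -c "
from h import *
togo(.624,.20,.22,-2.25)"
```

```text
t 6.1833 pos [0.5583 0.0056 0.2237] yang -2.21 tilt [ 0.    -0.002 -1.   ] w 0.16632027827905277 F [ 0.5 -0.5  0.3] j [-0.51  0.35  0.54  1.77 -0.2   1.07  0.07]
shift mm [196.8  58.2   3.6] roll 0.0006
```

Emit:
{"op": "jog_arm", "data": {
  "increments": [
    {"slide":[28,9,0],"roll":0,"gripper":0.1},
    {"slide":[58,18,0],"roll":0,"gripper":0.1},
    {"slide":[88,27,0],"roll":0,"gripper":0.1},
    {"slide":[118,36,0],"roll":0,"gripper":0.1},
    {"slide":[148,44,0],"roll":0,"gripper":0.1},
    {"slide":[172,51,0],"roll":0,"gripper":0.1},
    {"slide":[188,56,0],"roll":0,"gripper":0.1},
    {"slide":[197,58,0],"roll":0,"gripper":0.1},
    {"slide":[197,58,0],"roll":0,"gripper":0.1},
    {"slide":[197,58,0],"roll":0,"gripper":0.1}
  ]
}}

```text
clock: 7.02
position: [0.6252, 0.1965, 0.2239]
ee_rot: [-2.27, -2.171, 0.003]
force: [-0.1, -0.7, 0.1]
width: 0.171
```

```bash
python3 -c "
from h import *
togo(.624,.20,.069,-2.25)
s=grab('scene');t=grab('top')
cv2.imwrite('pics/h1.png',np.hstack([cv2.resize(s['frame'][120:270,270:420],(400,400)),cv2.resize(t['frame'][50:250,100:300],(400,400))]))"
```

```text
t 7.0167 pos [0.6252 0.1965 0.2239] yang -2.55 tilt [-0.0013 -0.0013 -1.    ] w 0.17057350988930717 F [-0.1 -0.7  0.1] j [-0.7   0.51  0.49  1.52 -0.26  1.17 -0.21]
shift mm [  3.6  -1.2 154.9] roll -0.0053
```

View pics/h1.png

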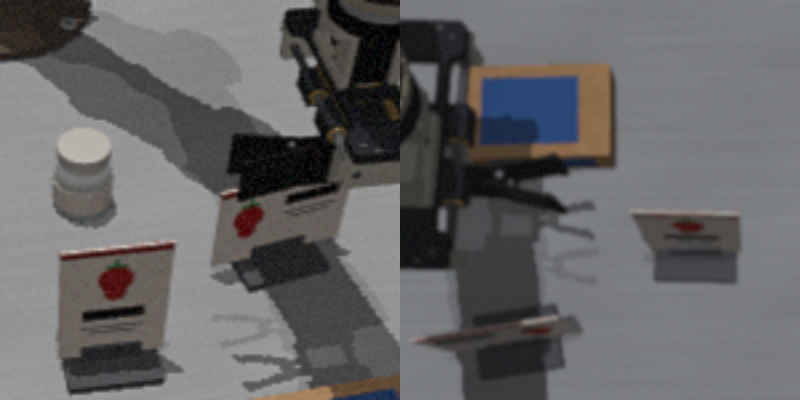

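Both views show the jaws gaping towards the card: top crop (520,190), scene crop (280,160). Measuring the clip's pose in the hand.

```bash
cat > inhand.py <<'E'
from h import *
def run(nm,ylo,z0,xc,yc):
    out=[]
    for n in('top','scene'):
        d=grab(n);P=cloud(d);f=d['frame'].astype(int)
        m=(d['depth']>0)&(f.max(2)<70)&(np.abs(P[...,0]-xc)<.05)&(P[...,1]>yc-.12)&(P[...,1]<yc-.01)&(P[...,2]>z0-.01)&(P[...,2]<z0+.055)
        can=np.full((400,400,3),255,np.uint8)
        for p in P[m]:
            a=int((p[0]-xc+.05)*4000);b=int((yc+.0-p[1])/.12*400*1.2)
            b=int((yc-.01-p[1])*3600)
            z=p[2]-z0
            c=(0,0,255) if z>.036 else((0,160,0) if z>.02 else (180,180,180))
            if 0<=a<400 and 0<=b<400: cv2.circle(can,(b,399-a),3,c,-1)
        q=P[m]; print(n,m.sum(),'ymin pct',np.percentile(q[:,1],[.5,1,2]).round(4),'z',np.percentile(q[:,2],[1,50,99]).round(4))
        t=q[q[:,1]<np.percentile(q[:,1],.5)+.004]
        for s,k in(('hi-x',t[:,0]>xc),('lo-x',t[:,0]<=xc)):
            if k.any(): print('  tip',s,t[k].mean(0).round(4),t[k].min(0).round(4),t[k].max(0).round(4),k.sum())
        out.append(can)
    cv2.imwrite(nm,np.hstack(out))
E
python3 -c "
from inhand import *
s=arm.observe();p=s['position'];print(p)
run('pics/ih1.png',0,p[2]-.0045,p[0],p[1])"
```

```text
[0.62558924 0.19510894 0.22463311]
top 865 ymin pct [0.0992 0.0995 0.1005] z [0.2209 0.2491 0.2647]
  tip hi-x [0.6365 0.1006 0.245 ] [0.635  0.0986 0.2246] [0.6403 0.1032 0.263 ] 36
  tip lo-x [0.6012 0.1019 0.2417] [0.6    0.1007 0.2221] [0.6035 0.103  0.264 ] 21
scene 763 ymin pct [0.1019 0.1021 0.1026] z [0.2207 0.2481 0.2652]
  tip hi-x [0.6421 0.1032 0.2427] [0.6381 0.1015 0.2207] [0.6462 0.1058 0.2654] 38
  tip lo-x [0.6071 0.1047 0.2429] [0.6039 0.1033 0.2225] [0.6099 0.1058 0.2648] 20
```

View pics/ih1.png

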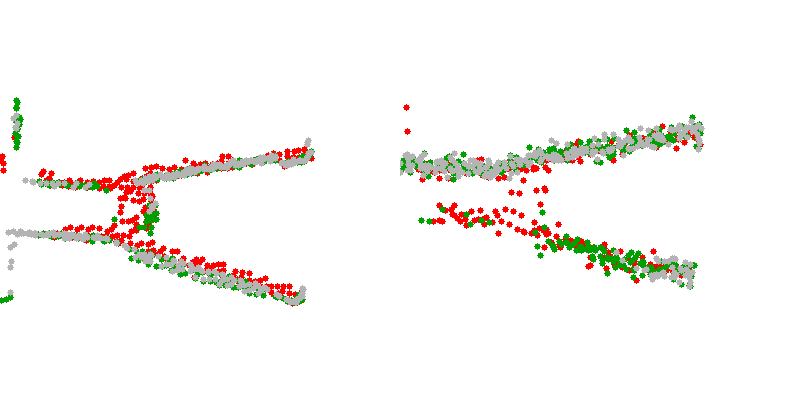

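The clip is fully open and level, with its underside about 4 mm below the TCP. The tips are about 93 mm ahead of the tool and the heading agrees with the tool's. Going down beside the card, 44 mm short of its edge.

Emit:
{"op": "jog_arm", "data": {
  "increments": [
    {"slide":[0,0,10],"roll":0,"gripper":0.1},
    {"slide":[0,0,28],"roll":0,"gripper":0.1},
    {"slide":[0,0,50],"roll":0,"gripper":0.1},
    {"slide":[0,0,72],"roll":0,"gripper":0.1},
    {"slide":[0,0,94],"roll":0,"gripper":0.1},
    {"slide":[0,0,115],"roll":0,"gripper":0.1},
    {"slide":[0,0,132],"roll":0,"gripper":0.1},
    {"slide":[0,0,146],"roll":0,"gripper":0.1},
    {"slide":[0,0,154],"roll":0,"gripper":0.1},
    {"slide":[0,0,156],"roll":0,"gripper":0.1}
  ]
}}

```text
clock: 8.05
position: [0.6248, 0.1963, 0.0669]
ee_rot: [-2.271, -2.169, 0.004]
force: [-1.0, 0.1, -1.3]
width: 0.167
```

```bash
python3 -c "
from inhand import *
togo(.624,.195,.068,-2.25)
s=arm.observe();p=s['position'];print(p)
run('pics/ih2.png',0,p[2]-.0045,p[0],p[1])
s=load('scene');t=load('top')
cv2.imwrite('pics/h2.png',np.hstack([cv2.resize(s['frame'][170:290,280:400],(400,400)),cv2.resize(t['frame'][80:230,150:300],(400,400))]))
for n in('top','scene'):
    d=load(n);P=cloud(d);q=P[(d['depth']>0)&(P[...,2]>.13)&(P[...,2]<.165)&(abs(P[...,0]-.62)<.03)&(P[...,1]<.07)&(P[...,1]>-.08)];print(n,q[:,1].min(),q[:,1].max(),q[:,0].mean())"
```

```text
t 8.05 pos [0.6248 0.1963 0.0669] yang -2.62 tilt [-0.0012 -0.0024 -1.    ] w 0.1672749587076874 F [-1.   0.1 -1.3] j [-0.66  0.67  0.42  1.68 -0.34  0.87 -0.14]
shift mm [-1.3 -0.7 -1.1] roll -0.0065
[0.62477746 0.19631271 0.06685499]
top 443 ymin pct [0.1011 0.1017 0.1022] z [0.063  0.0907 0.1121]
  tip hi-x [0.6354 0.1028 0.0873] [0.6342 0.1006 0.0626] [0.6372 0.105  0.107 ] 19
  tip lo-x [0.6004 0.1032 0.0825] [0.599  0.1022 0.0627] [0.6018 0.105  0.1047] 12
scene 571 ymin pct [0.1033 0.104  0.1046] z [0.0637 0.0908 0.1083]
  tip hi-x [0.6419 0.105  0.0884] [0.6377 0.103  0.0682] [0.6458 0.1071 0.1067] 27
  tip lo-x [0.6079 0.1059 0.0851] [0.6054 0.1046 0.0654] [0.6101 0.1069 0.105 ] 14
top -0.047657049737494114 0.056177172642577745 0.6175906274965784
scene -0.04574278302980683 0.06014009596324875 0.6215363283318295
```

View pics/h2.png

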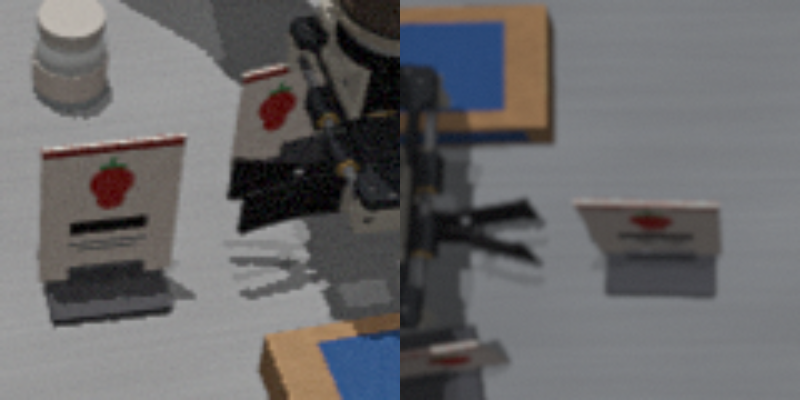

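View pics/ih2.png

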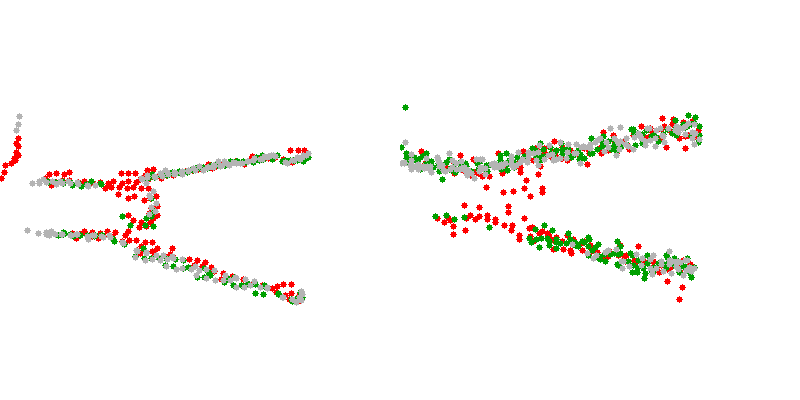

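Emit:
{"op": "jog_arm", "data": {
  "increments": [
    {"slide":[0,1.6,-1.1],"roll":-0.006,"gripper":0.1},
    {"slide":[-5,1.6,-1.1],"roll":-0.006,"gripper":0.1},
    {"slide":[-12,1.6,-1.1],"roll":-0.006,"gripper":0.1},
    {"slide":[-20,1.6,-1.1],"roll":-0.006,"gripper":0.1},
    {"slide":[-28,1.6,-1.1],"roll":-0.006,"gripper":0.1},
    {"slide":[-34,1.6,-1.1],"roll":-0.006,"gripper":0.1},
    {"slide":[-38,1.6,-1.1],"roll":-0.006,"gripper":0.1},
    {"slide":[-40,1.6,-1.1],"roll":-0.006,"gripper":0.1},
    {"slide":[-40,1.6,-1.1],"roll":-0.006,"gripper":0.1},
    {"slide":[-40,1.6,-1.1],"roll":-0.006,"gripper":0.1}
  ]
}}

```text
clock: 8.98
position: [0.6257, 0.1573, 0.0698]
ee_rot: [-2.264, -2.178, -0.0]
force: [0.4, -0.2, -1.0]
width: 0.169
```

```bash
python3 -c "
from inhand import *
togo(.6217,.1283,.068,-2.25)
s=arm.observe();p=s['position'];print(p)
run('pics/ih3.png',0,p[2]-.0045,p[0],p[1])
s=load('scene');t=load('top')
cv2.imwrite('pics/h3.png',np.hstack([cv2.resize(s['frame'][190:270,290:370],(400,400),interpolation=cv2.INTER_CUBIC),cv2.resize(t['frame'][110:210,180:280],(400,400),interpolation=cv2.INTER_CUBIC)]))"
```

```text
t 8.9833 pos [0.6257 0.1573 0.0698] yang -2.23 tilt [ 4.e-04 -0.e+00 -1.e+00] w 0.16897894475794362 F [ 0.4 -0.2 -1. ] j [-0.6   0.65  0.42  1.71 -0.33  0.86 -0.08]
shift mm [-29.2  -2.9   1.8] roll 0.0003
[0.62569995 0.15733473 0.06983083]
top 401 ymin pct [0.0637 0.0643 0.0658] z [0.0653 0.0949 0.1107]
  tip hi-x [0.6361 0.0667 0.0808] [0.6356 0.0661 0.0769] [0.637  0.0674 0.0852] 3
  tip lo-x [0.6016 0.0651 0.0919] [0.6006 0.0633 0.0634] [0.6039 0.0668 0.1078] 13
scene 571 ymin pct [0.0648 0.0652 0.066 ] z [0.0658 0.093  0.1103]
  tip hi-x [0.6429 0.0662 0.0907] [0.6382 0.0646 0.0679] [0.6474 0.0681 0.1088] 24
  tip lo-x [0.6083 0.0669 0.0899] [0.603  0.0593 0.0682] [0.6243 0.0687 0.1124] 16
```

View pics/h3.png

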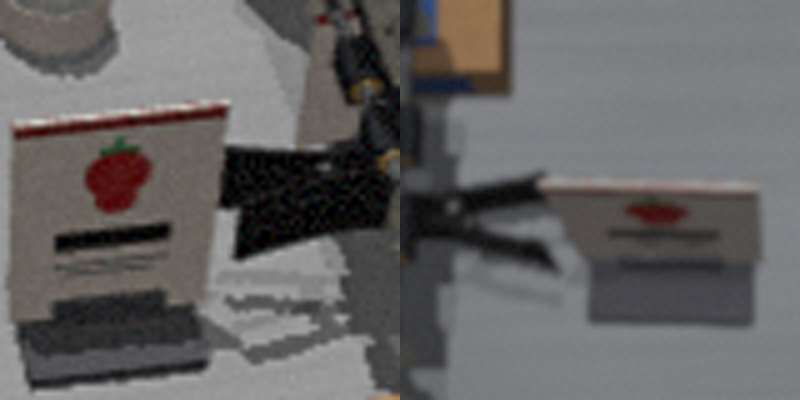

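Both views show the tips just at the card's edge with the card plane between the two jaws: upper jaw (545,178), lower jaw (550,262), card edge about (545,190). The last 30 mm now.

Emit:
{"op": "jog_arm", "data": {
  "increments": [
    {"slide":[-2,-0.5,1],"roll":0,"gripper":0.1},
    {"slide":[-6,-0.5,1],"roll":0,"gripper":0.1},
    {"slide":[-11,-0.5,1],"roll":0,"gripper":0.1},
    {"slide":[-16,-0.5,1],"roll":0,"gripper":0.1},
    {"slide":[-21,-0.5,1],"roll":0,"gripper":0.1},
    {"slide":[-25,-0.5,1],"roll":0,"gripper":0.1},
    {"slide":[-28,-0.5,1],"roll":0,"gripper":0.1},
    {"slide":[-29.5,-0.5,1],"roll":0,"gripper":0.1},
    {"slide":[-30,-0.5,1],"roll":0,"gripper":0.1},
    {"slide":[-30,-0.5,1],"roll":0,"gripper":0.1}
  ]
}}

```text
clock: 9.92
position: [0.6241, 0.1271, 0.0689]
ee_rot: [-2.264, -2.177, -0.0]
force: [-0.7, 0.8, -1.0]
width: 0.166
```

```bash
python3 -c "
from inhand import *
togo(.6217,.1283,.068,-2.25)
s=arm.observe();p=s['position'];print(p)
run('pics/ih4.png',0,p[2]-.0045,p[0],p[1])
s=load('scene');t=load('top')
cv2.imwrite('pics/h4.png',np.hstack([cv2.resize(s['frame'][190:270,290:370],(400,400),interpolation=cv2.INTER_CUBIC),cv2.resize(t['frame'][110:210,180:280],(400,400),interpolation=cv2.INTER_CUBIC)]))
for n in('top','scene'):
    d=load(n);P=cloud(d);f=d['frame'].astype(int).max(2)
    q=P[(d['depth']>0)&(P[...,2]>.115)&(P[...,2]<.165)&(abs(P[...,0]-.62)<.03)&(P[...,1]<.07)&(P[...,1]>-.08)]
    vx,vy,x0,y0=cv2.fitLine(q[:,:2].astype(np.float32),cv2.DIST_HUBER,0,.01,.01).ravel();print(n,q[:,1].min(),q[:,1].max(),'x at edge',x0+vx/vy*(.0573-y0),'slope',np.degrees(vx/vy))
    m=(d['depth']>0)&(f<70)&(P[...,2]>.066)&(P[...,2]<.112)&(abs(P[...,0]-.622)<.035)
    for y in(.035,.045,.0555,.07,.08,.095,.105):
        q=P[m&(abs(P[...,1]-y)<.003)];
        a=q[q[:,0]>.622][:,0];b=q[q[:,0]<=.622][:,0]
        print('  y',y,len(a),np.median(a).round(4) if len(a) else None,len(b),np.median(b).round(4) if len(b) else None)
"
```

```text
t 9.9167 pos [0.6241 0.1271 0.0689] yang -2.24 tilt [ 2.e-04  1.e-04 -1.e+00] w 0.1661548489919013 F [-0.7  0.8 -1. ] j [-0.56  0.64  0.42  1.73 -0.33  0.84 -0.03]
shift mm [ 1.1 -2.4  0.9] roll 0.0001
[0.62406754 0.12710635 0.06885813]
top 365 ymin pct [0.0077 0.0084 0.0092] z [0.0566 0.0956 0.1149]
  tip lo-x [0.617  0.0093 0.09  ] [0.6163 0.0076 0.0602] [0.6179 0.0113 0.1186] 16
scene 491 ymin pct [0.0091 0.0117 0.0141] z [0.0641 0.0886 0.1095]
  tip hi-x [0.6244 0.0107 0.0778] [0.6244 0.0107 0.0778] [0.6244 0.0107 0.0778] 1
  tip lo-x [0.6212 0.0103 0.0721] [0.6189 0.0088 0.0665] [0.6234 0.0121 0.0776] 7
top -0.047671188709930014 0.05621614001072282 x at edge 0.6193414 slope 2.3113222
  y 0.035 0 None 23 0.6005
  y 0.045 0 None 18 0.6032
  y 0.0555 0 None 14 0.6059
  y 0.07 17 0.6308 17 0.61
  y 0.08 11 0.6279 19 0.6128
  y 0.095 17 0.6281 15 0.6155
  y 0.105 0 None 0 None
scene -0.045565905504309175 0.06033422035539908 x at edge 0.6235479 slope 2.1244144
  y 0.035 28 0.6423 5 0.6216
  y 0.045 24 0.6404 0 None
  y 0.0555 29 0.6383 0 None
  y 0.07 27 0.6359 19 0.6133
  y 0.08 30 0.6344 11 0.6151
  y 0.095 29 0.6325 10 0.6192
  y 0.105 23 0.6325 2 0.6209
```

View pics/h4.png

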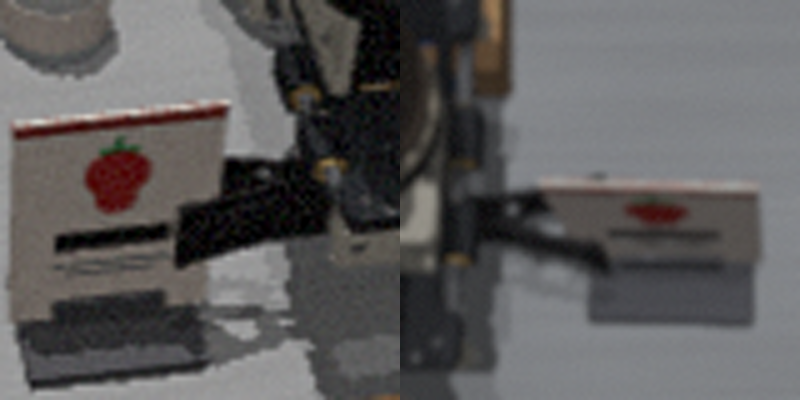

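View pics/ih4.png

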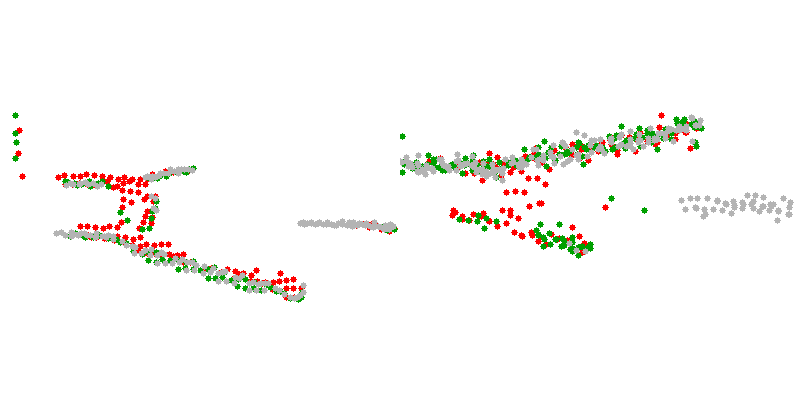

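```bash
python3 -c "
from h import *
s=grab('scene');cv2.imwrite('pics/final.png',s['frame'])
o=arm.observe();print(o['clock'],o['width'],o['force'].round(1),o['position'].round(4))"
```

```text
10.0667 0.16480977350759005 [-0.4 -0.6 -0.1] [0.6241 0.1275 0.0688]
```

View pics/final.png

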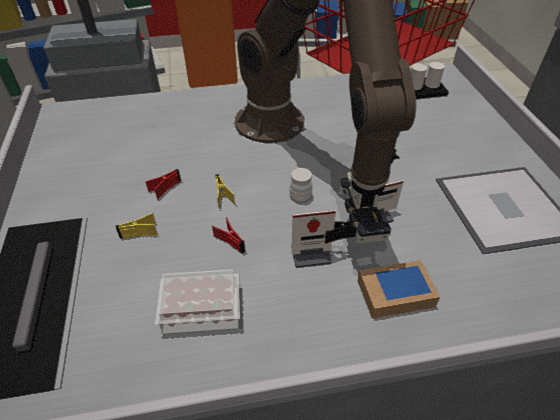

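The goods and both stands are where they were. The clip gapes around the tall card's edge at about (332,235). Handing in.

```bash
python3 -c "
from h import *
print(arm.sign_off()); o=arm.observe();print(o['clock'],o['width'])"
```

```text
the job is handed in; nothing more can be done
None
the job is handed in; nothing more can be done
```

I took the black clip by its tails and squeezed it to its stop at 23 N. I then slid its open mouth over the left (+y) edge of the tall card, and handed in at about 10 s with the clip still held open.

My last checks, from depth in both cameras just before handing in:
- **Depth:** the card's edge is about 24 mm inside the jaw tips and about 24 mm in front of the pivot.
- **Centring:** the mouth's centreline is within 1 mm of the card's mid-plane, about 8 mm clear of each jaw.
- **Squareness and height:** the clip is square to the card within about 0.3°, and its centre is about 86–87 mm above the counter.
- **Undisturbed:** the tall card did not measurably move and the wrist force was about 1 N. In the picture the goods had not shifted. The arm partly hid the wide stand; what showed of it looked unmoved.

The two cameras disagreed by about 1.4 mm in x and a few mm in y. I used the mean of the two, which is small against the clearance.

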